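# Spice tins back on the shelf in order of size

## Robot

A 6-joint arm with a two-finger parallel gripper is mounted at the origin on the work surface. World frame = base frame: x ahead of the robot, y to its left, z up, the work surface at z = 0. Lengths are in m, angles in degrees, forces in N, time in s.
With the tool pointing down it reaches from about 0.4 to 0.825 m from the base axis. Payload 7 kg.
Tool frame: the origin (TCP) lies midway between the tips of the shut fingers; the grasp point (between the pads) lies ctrl.tcp_to_grasp behind it (ctrl.tcp_to_grasp is the distance from the TCP to the grasp point, in m); y points along the fingers, z is the direction in which the jaws open and shut, and the axes are right-handed (so a half turn about y gives the same grasp; the last joint's range is limited). The gripper opens to 88 mm and grips with 3 to 60 N. Pads are 19 mm wide; open, the fingers measure 130 mm over their backs; the gripper's body (78 mm by 193 mm) begins 47 mm behind the grasp point.
Start: joints at [-57.577, 20.546, 0.682, 0, -70.136, -16.507], TCP at [0.185, -0.649, 0.227] pointing down, gripper open.
Joint ranges: [-176.03, 176.03], [-82.01, 121.73], [-58.28, 71.71], [-173.87, 95.51], [-174.79, -0.11], [-173.66, 173.66]. Speed limits (degrees/s): [136.94, 136.94, 172.46, 180, 180, 180].

## Interface

Orientations are given as [roll, pitch, yaw] about the fixed x, y, z axes, in that order (R = Rz(yaw) Ry(pitch) Rx(roll)).
In Python, from plant import ctrl, snapshot, silhouettes gives the robot as it stands.
- The arm moves only by the shell command python3 -m pendant 'ROWS'. ROWS is JSON, a list that holds one entry, the list of rows, each a list of 7 numbers: the shift along the tool's x, y, z in cm, then the turn, a rotation vector about the tool's x, y, z in degrees, then the opening, from 0 (shut) to 1 (fully open). In form: [[[x, y, z, rx, ry, rz, hand], ...]]. A call has 1 to 12 rows; each row shifts and turns the commanded pose from where the row before left it, along the tool's axes as they then stand; what a row does not reach is not made up. A row lasts 1/12 s, in which the tool goes at most 41.7 mm and 7.16 degrees, less where a joint would pass 70% of its speed; a pose out of reach is approached as far as the arm can. A call with a gripper value outside its range is refused whole. The fingers move at their own pace and stop on an object; the grip force is fixed at half the most. Time passes only in rows, so rows that do not move let the fingers close. It gives the time, the measured TCP pose, the force and the opening at its end, in the units of the state.
- ctrl.get_obs(): the state, without advancing time (a new reading comes with each control period).
- snapshot(name): name is "scene" or "side" or "wrist"; returns a dict with "image" (420x560x3 uint8, red, green, blue), "camera_matrix" (3x3 intrinsics, pixels), "eye" and "orientation" of the camera in the world; the wrist camera has in their place "mount" (4x4, takes a point from camera to tool coordinates, whose origin is the TCP and whose axes are the tool frame's). Camera axes: x right, y down, z forward; pixel columns grow to the right and rows downward; lengths in m; the calibration is good to about 2 mm. A picture is of the moment at which its call begins: read the wrist's pose just before it. There is no depth.
- ctrl.close_job(): hands the job in, once; it reports no verdict.
Trained networks look in a picture, given as the dict that the camera call returned (one of the last four; its "shot" number tells which), for a name from the list of things; names that differ only in an ending like _2 or _b are one class to them, and where a whole thing is asked for, a point or a joint stands for the part that bears it (a point fixed in the world has none). Each returns a list of dicts, best first, with "confidence" (0 to 1); they miss things now and then, are a little off and sometimes report something else, mostly with a low value. They report only what shows in the picture. A call takes as long as a camera call. They do not tell look-alikes from the thing itself.
- silhouettes(picture, thing): "mask" (420x560 bool, what is visible of it) and "bbox" ([left, top, width, height] in pixels, round what is visible of it).
The state is a dict: "clock": time; "joint_pos": joint angles; "qvel": joint speeds; "tau": joint torques, N m; "tool_pos": TCP position; "orientation": TCP orientation; "force": force on the tool from outside, world axes, zero at the start; "moment": the same for the moment, N m; "opening": finger opening in m.
Only numpy, scipy, OpenCV 4.12 (cv2) and the standard library are available. Lean on these libraries where they do the work, as an engineer would, in place of code of your own. Each camera call takes 0.05 s, during which the arm holds its last target.

## Task

Line the four spice tins up on the cork mats of the little steel shelf in order of size, one tin standing centred on each mat: the biggest on the mat nearest the kitchen scale, going down to the smallest on the mat at the far end, by the bowl. Keep the tins upright all the way and knock none over, and leave the scale and the bowl where they are.

Things in the scene. Friction and masses are not known exactly. Their poses are not given: they have to be found in the camera images.
- tin_1_mid (a point): The smallest of four round lidded steel spice tins: steel body 44 mm in diameter with a blank paper band, flat black lid flush with the body, 14 mm deep; 62 mm tall overall, about 110 g (up to 40 % more or less), loose, standing upright. The point is the tin's centre, 31 mm above its foot; z runs up the tin.
- tin_2_mid (a point): The second smallest of four round lidded steel spice tins: steel body 50 mm in diameter with a blank paper band, flat black lid flush with the body, 14 mm deep; 84 mm tall overall, about 160 g (up to 40 % more or less), loose, standing upright. The point is the tin's centre, 42 mm above its foot; z runs up the tin.
- tin_3_mid (a point): The second biggest of four round lidded steel spice tins: steel body 57 mm in diameter with a blank paper band, flat black lid flush with the body, 14 mm deep; 106 mm tall overall, about 240 g (up to 40 % more or less), loose, standing upright. The point is the tin's centre, 53 mm above its foot; z runs up the tin.
- tin_4_mid (a point): The biggest of four round lidded steel spice tins: steel body 64 mm in diameter with a blank paper band, flat black lid flush with the body, 14 mm deep; 128 mm tall overall, about 340 g (up to 40 % more or less), loose, standing upright. The point is the tin's centre, 64 mm above its foot; z runs up the tin.
- mat_1: Square cork mat, 78 x 78 mm, 3 mm thick, first of four equal ones in the row from the robot's right to its left, fixed on the deck of a low steel shelf. Origin and axes as for mat_2. The shelf (150 mm deep, 430 mm long) has a thin rail 30 mm above the deck along its far edge, 83 mm behind the line of mat centres.
- mat_2: Square cork mat, 78 x 78 mm, 3 mm thick, second of four equal ones in the row from the robot's right to its left, fixed on the deck of a low steel shelf. Origin: centre of its underside, on the deck (35 mm above the table). y runs along the row, x across the shelf away from the robot, z up; the mats are 100 mm apart.
- mat_3: Square cork mat, 78 x 78 mm, 3 mm thick, third of four equal ones in the row from the robot's right to its left, fixed on the deck of a low steel shelf. Origin: centre of its underside, on the deck (35 mm above the table). y runs along the row, x across the shelf away from the robot, z up; the mats are 100 mm apart.
- mat_4: Square cork mat, 78 x 78 mm, 3 mm thick, fourth of four equal ones in the row from the robot's right to its left, fixed on the deck of a low steel shelf. Origin: centre of its underside, on the deck (35 mm above the table). y runs along the row, x across the shelf away from the robot, z up; the mats are 100 mm apart.
- scale: Low grey kitchen scale with a steel weighing plate and a small display, 150 x 130 mm, 42 mm high, loose on the table off one end of the shelf (either end). Origin: centre of its underside. It stays where it is.
- bowl: Small open steel bowl, 124 mm across the rim, 52 mm high, loose on the table off the other end of the shelf. Origin: centre of its underside. It stays where it is.
There are look-alikes about, which are no part of the job. Leave any orange look-alike of the part that bears tin_1_mid alone.

How it is judged:
By the outcome, as a careful person would: the job done as asked, in the order asked, and still so for the second after the job is handed in, with the robot touching nothing.
It also fails if it takes over 115 s, if anything falls off the work surface, if the arm or the gripper's body presses on something with over 40 N, if the wrist force passes 120 N, or if a joint passes its speed limit or range.

## Working session

There is one attempt and no reset: what is moved stays moved. The work goes in short steps, Python scripts to look and compute and a shell command to move; the robot and the scene stay as the last step left them, time stands still between calls to the robot, and variables do not carry over. Pictures are saved under pics/ and viewed, and the job is handed in when it is done.

```bash
ls; mkdir -p pics; python3 - <<'E'
from plant import ctrl, snapshot, silhouettes
import cv2
print(ctrl.get_obs(), ctrl.tcp_to_grasp)
for n in ["scene","side","wrist"]:
    p=snapshot(n); cv2.imwrite(f"pics/{n}0.png",p["image"][:,:,::-1])
    print(n,{k:v for k,v in p.items() if k!="image"})
E
```

```text
pics
{'clock': 0.0, 'joint_pos': array([-5.75766090e+01,  2.05919307e+01,  6.33649618e-01, -2.07977871e-02,
       -7.01362996e+01, -1.65054495e+01]), 'qvel': array([ 0.07215081,  0.10026483, -0.03388653, -0.00289332, -0.00385866,
       -0.08342249]), 'tau': array([-7.63051848e-04, -5.82726753e+01,  2.93056512e+01,  6.99719444e+00,
        6.95014576e-03, -1.33099084e-04]), 'tool_pos': array([ 0.18494964, -0.64865186,  0.22561403]), 'orientation': array([-8.99037616e+01,  8.12817779e-03,  1.59108655e+01]), 'force': array([ 0.37660287, -0.11884416,  0.40826007]), 'moment': array([-0.01148052,  0.00770161, -0.03067053]), 'opening': 0.08777077567246086} 0.0188
scene {'camera_matrix': array([[404.19864285,   0.        , 275.57133355],
       [  0.        , 404.19864285, 207.21908952],
       [  0.        ,   0.        ,   1.        ]]), 'eye': array([ 1.25116169, -0.43639733,  0.65592373]), 'orientation': array([-124.45997353,    0.74622365,   57.32547604]), 'shot': 1}
side {'camera_matrix': array([[529.98818388,   0.        , 287.35455846],
       [  0.        , 529.98818388, 217.51430536],
       [  0.        ,   0.        ,   1.        ]]), 'eye': array([0.19301616, 0.82078903, 0.93022837]), 'orientation': array([-1.34246068e+02,  5.27361548e-02, -1.57082967e+02]), 'shot': 2}
wrist {'camera_matrix': array([[308.43932361,   0.        , 284.38594387],
       [  0.        , 308.43932361, 213.77966186],
       [  0.        ,   0.        ,   1.        ]]), 'mount': array([[ 1.67421250e-03,  9.67857999e-01,  2.51491730e-01,
        -6.65554359e-02],
       [ 5.41025469e-05, -2.51492170e-01,  9.67859331e-01,
        -1.58553861e-01],
       [ 9.99998597e-01, -1.60679585e-03, -4.73414919e-04,
        -7.18323937e-04],
       [ 0.00000000e+00,  0.00000000e+00,  0.00000000e+00,
         1.00000000e+00]]), 'shot': 3}
```

View pics/scene0.png

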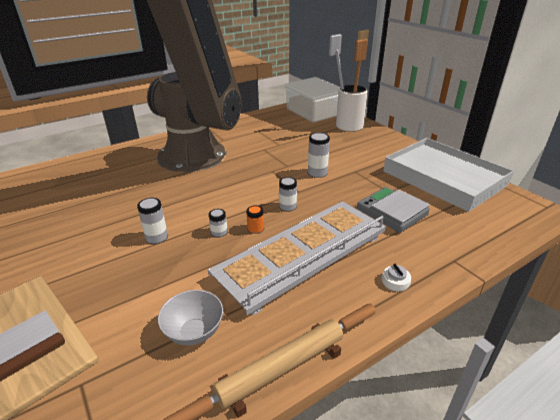

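View pics/side0.png

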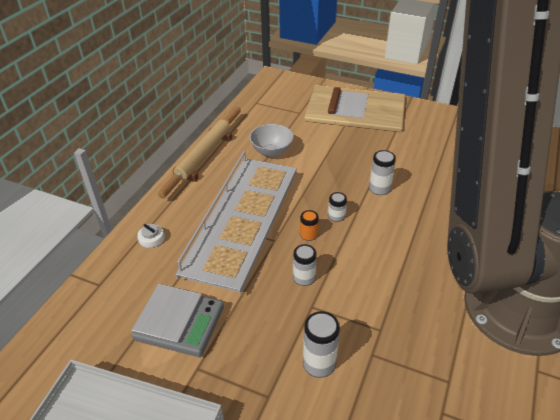

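View pics/wrist0.png

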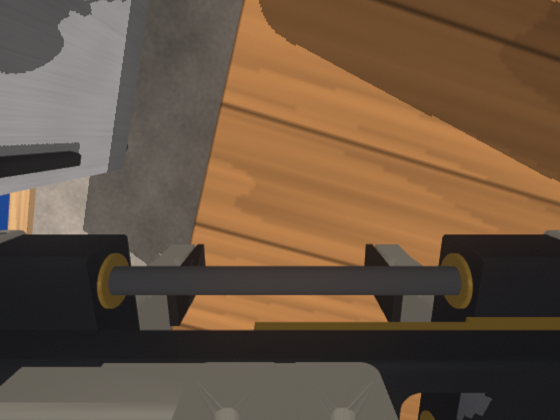

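```bash
cat > h.py <<'E'
import numpy as np, cv2
from scipy.spatial.transform import Rotation as R
from scipy.optimize import minimize
TD={1:(.044,.062),2:(.050,.084),3:(.057,.106),4:(.064,.128)}
def pose(p):
    return R.from_euler('xyz',p["orientation"],degrees=True).as_matrix(),np.array(p["eye"])
def proj(p,X):
    M,e=pose(p); c=(np.asarray(X)-e)@M; u=c@p["camera_matrix"].T; return u[:,:2]/u[:,2:]
def ray(p,uv,z):
    M,e=pose(p); d=M@np.linalg.solve(p["camera_matrix"],[uv[0],uv[1],1]); return e+d*(z-e[2])/d[2]
def cyl(x,y,z,d,h):
    a=np.linspace(0,2*np.pi,48,endpoint=False); c=np.c_[x+d/2*np.cos(a),y+d/2*np.sin(a)]
    return np.r_[np.c_[c,np.full(48,z)],np.c_[c,np.full(48,z+h)]]
def hullmask(p,X):
    uv=proj(p,X); m=np.zeros((420,560),np.uint8)
    cv2.fillConvexPoly(m,cv2.convexHull((uv*16).astype(np.int32)),1,shift=4); return m>0
def bb(uv): return np.r_[uv.min(0),uv.max(0)]
def fit_tin(ps,ms,d,h,z,x0):
    # bbox edges matched across views
    B=[]
    for m in ms:
        n,l,s,c=cv2.connectedComponentsWithStats(m.astype(np.uint8)); i=1+np.argmax(s[1:,4]); a=s[i]
        B.append([a[0],a[1],a[0]+a[2],a[1]+a[3]])
    f=lambda q: sum(np.abs(bb(proj(p,cyl(q[0],q[1],z,d,h)))-b).sum() for p,b in zip(ps,B))
    r=minimize(f,x0,method='Nelder-Mead',options=dict(initial_simplex=[x0,np.add(x0,[.02,0]),np.add(x0,[0,.02])],xatol=1e-5))
    iou=[ (lambda a:(a&m).sum()/(a|m).sum())(hullmask(p,cyl(r.x[0],r.x[1],z,d,h))) for p,m in zip(ps,ms)]
    return r.x,r.fun,iou
E
python3 - <<'E'
from plant import *; from h import *
import pickle
D={}
for n in ["scene","side"]:
    p=snapshot(n); D[n]=p
    for t in ["tin_1_mid","tin_2_mid","tin_3_mid","tin_4_mid","mat_2","scale","bowl"]:
        r=silhouettes(p,t); D[n,t]=r
        print(n,t,[(x["bbox"],round(x["confidence"],2)) for x in r])
pickle.dump(D,open("d.pkl","wb"))
E
```

```text
scene tin_1_mid [([212.4, 210.8, 16.0, 26.2], 0.95), ([245.2, 204.7, 19.3, 30.2], 0.91)]
scene tin_2_mid [([281.8, 178.3, 13.3, 32.7], 0.77)]
scene tin_3_mid [([136.8, 198.1, 31.1, 45.1], 0.63)]
scene tin_4_mid [([310.1, 134.8, 20.8, 42.7], 0.95)]
scene mat_2 [([224.0, 254.9, 47.6, 38.1], 0.91), ([321.8, 206.4, 40.3, 27.9], 0.73), ([291.9, 224.5, 42.6, 24.8], 0.7), ([261.7, 237.1, 45.7, 31.2], 0.61)]
scene scale [([358.9, 189.7, 69.9, 44.7], 0.7), ([322.4, 207.7, 39.7, 24.1], 0.44)]
scene bowl [([158.7, 294.1, 63.3, 50.6], 0.83)]
side tin_1_mid [([328.8, 195.1, 16.9, 26.7], 0.58)]
side tin_2_mid [([291.5, 241.4, 23.6, 43.9], 0.69), ([234.8, 189.5, 42.1, 28.1], 0.49)]
side tin_3_mid [([371.0, 148.9, 28.9, 45.3], 0.58)]
side tin_4_mid [([302.1, 311.9, 41.6, 66.2], 0.69), ([371.2, 149.8, 25.3, 44.7], 0.62), ([250.5, 126.5, 41.5, 31.9], 0.49)]
side mat_2 [([248.9, 167.4, 35.7, 20.9], 0.91), ([201.6, 242.8, 45.2, 33.8], 0.91), ([236.7, 192.3, 37.5, 24.6], 0.85), ([220.1, 215.9, 43.7, 29.0], 0.57)]
side scale [([133.3, 285.8, 90.0, 70.8], 0.88)]
side bowl [([250.7, 126.6, 41.9, 31.6], 0.76)]
```

```bash
cat > loc.py <<'E'
from h import *; import pickle
D=pickle.load(open("d.pkl","rb")); ps=[D["scene"],D["side"]]
ov=[p["image"][:,:,::-1].copy() for p in ps]
for i in range(1,5):
    d,h=TD[i]; ms=[np.array(D[n,f"tin_{i}_mid"][0]["mask"]) for n in ["scene","side"]]
    ab=[]
    for p,m in zip(ps,ms):
        ys,xs=np.nonzero(m); ab.append(ray(p,(np.median(xs),(ys.min()+ys.max())/2),h/2)[:2])
    q,f,iou=fit_tin(ps,ms,d,h,0,np.mean(ab,0)); print(i,q.round(4),np.round(ab,4).tolist(),round(f,1),np.round(iou,2))
    for o,p in zip(ov,ps):
        for hh in (0,h): cv2.polylines(o,[(proj(p,cyl(q[0],q[1],hh,d,0)[:48])*16).astype(np.int32)],True,(0,255,0),1,shift=4)
C=[]
for n,p in zip(["scene","side"],ps):
    c=[]
    for r in D[n,"mat_2"][:4]:
        m=np.array(r["mask"]).astype(np.uint8); M=cv2.moments(m,True); c.append(ray(p,(M["m10"]/M["m00"],M["m01"]/M["m00"]),.038)[:2])
    C.append(np.array(sorted(c,key=lambda a:a[1]))); print(n,C[-1].round(4).tolist())
c=(C[0]+C[1])/2; ctr=c.mean(0); w=np.array([-1.5,-.5,.5,1.5]); dv=(w[:,None]*c).sum(0); dv/=np.hypot(*dv)
mats=ctr+w[:,None]*.1*dv; print("mats",mats.round(4).tolist(),"yaw of row",np.degrees(np.arctan2(-dv[0],dv[1])), ctr)
nx=np.array([dv[1],-dv[0]])
for o,p in zip(ov,ps):
    for m in mats:
        q=[np.r_[m+.039*(a*nx+b*dv),.038] for a,b in((1,1),(1,-1),(-1,-1),(-1,1))]
        cv2.polylines(o,[(proj(p,q)*16).astype(np.int32)],True,(255,0,255),1,shift=4)
for n,o in zip(["scene","side"],ov):
    a=o[110:330,100:440] if n=="scene" else o[130:390,140:440]
    cv2.imwrite(f"pics/ov_{n}.png",cv2.resize(a,None,fx=2.3,fy=2.3,interpolation=cv2.INTER_CUBIC))
E
python3 loc.py
```

```text
1 [ 0.4537 -0.111 ] [[0.4566, -0.117], [0.4549, -0.1133]] 4.5 [0.82 0.9 ]
2 [0.4554 0.1054] [[0.4578, 0.1045], [0.4574, 0.1035]] 3.1 [0.9  0.88]
3 [ 0.3831 -0.2584] [[0.3855, -0.2617], [0.3837, -0.2603]] 4.0 [0.86 0.92]
4 [0.3503 0.2949] [[0.3489, 0.2934], [0.3507, 0.2922]] 3.5 [0.88 0.95]
scene [[0.6623, -0.1446], [0.6507, -0.0446], [0.64, 0.0546], [0.6278, 0.1535]]
side [[0.6556, -0.138], [0.6457, -0.0392], [0.6359, 0.0596], [0.6256, 0.159]]
mats [[0.6591, -0.1416], [0.6483, -0.0422], [0.6376, 0.0573], [0.6269, 0.1567]] yaw of row 6.161380629209227 [0.64296628 0.00754172]
```

View pics/ov_scene.png

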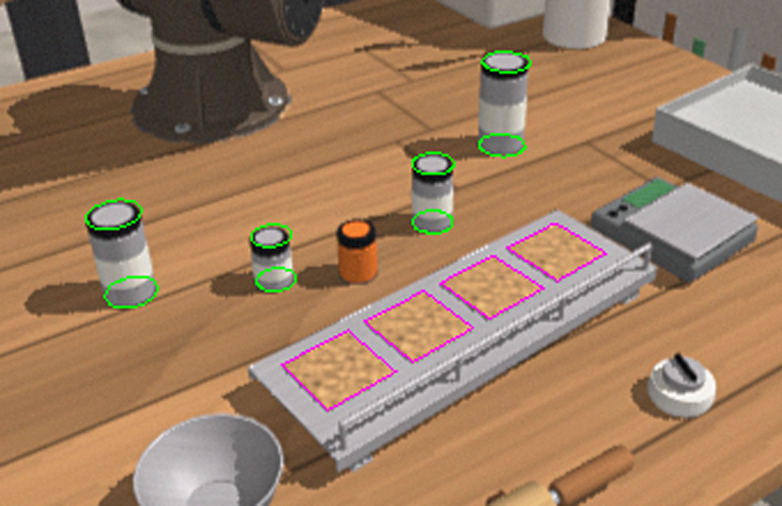

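View pics/ov_side.png

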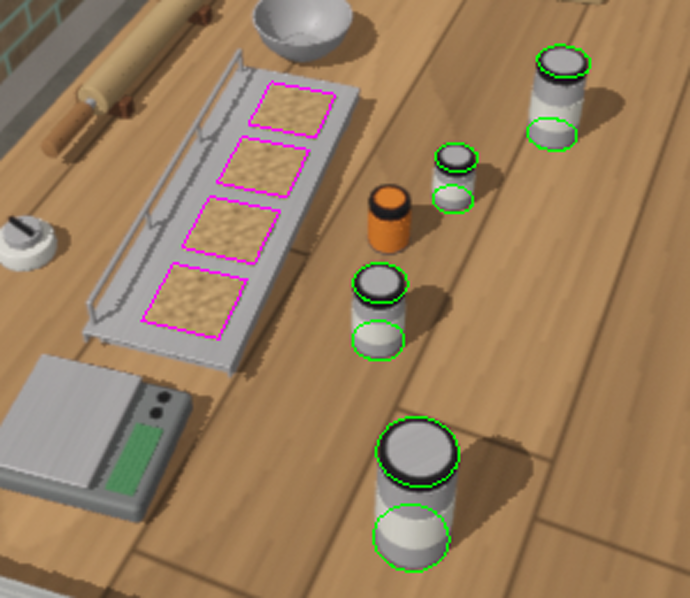

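Tins in the scene picture: biggest (318,155), second biggest (152,220), second smallest (288,194), smallest steel (218,223). At (256,219) is an orange tin, a look-alike that stays put. The enlarged crop confirms that the smallest one has a steel body, a paper band and a black lid. The scale is at the +y end, so tin 4→mat 4, 3→3, 2→2 and 1→1. First I turn the jaws across the shelf (yaw 96.2°).

```bash
cat >> h.py <<'E'
MATS=np.array([[.6591,-.1416],[.6483,-.0422],[.6376,.0573],[.6269,.1567]])
TINS=np.array([[.4550,-.1125],[.4560,.1045],[.3838,-.2595],[.3503,.2938]])
def delta(t):
    from plant import ctrl
    o=ctrl.get_obs(); M=R.from_euler('xyz',o["orientation"],degrees=True).as_matrix()
    print("t",round(o["clock"],2),"pos",o["tool_pos"].round(4),"rpy",o["orientation"].round(2),"open",round(o["opening"],4),"F",o["force"].round(1))
    print("tool shift cm",((np.array(t)-o["tool_pos"])@M*100).round(2))
    d=M.T@R.from_euler('xyz',[-90,0,96.16],degrees=True).as_matrix(); print("turn",R.from_matrix(d).as_rotvec(degrees=True).round(2))
E
python3 -m pendant '[[[0,0,0,0,-7,0,1],[0,0,0,0,-7,0,1],[0,0,0,0,-7,0,1],[0,0,0,0,-7,0,1],[0,0,0,0,-7,0,1],[0,0,0,0,-7,0,1],[0,0,0,0,-7,0,1],[0,0,0,0,-7,0,1],[0,0,0,0,-7,0,1],[0,0,0,0,-7,0,1],[0,0,0,0,-7,0,1],[0,0,0,0,-3.2,0,1]]]'
python3 -c "
from h import *
delta([*TINS[2],.20])"
```

```text
clock: 1.95
tool_pos: [0.1851, -0.6491, 0.2266]
orientation: [-90.0, 0.0, 96.5]
force: [-0.3, -0.3, -0.0]
opening: 0.0876
t 1.95 pos [ 0.1851 -0.6491  0.2266] rpy [-90.     0.    96.52] open 0.0876 F [-0.3 -0.3 -0. ]
tool shift cm [ 36.45   2.66 -24.16]
turn [ 0.    0.36 -0.  ]
```

```bash
python3 -m pendant '[[[2,0.2,-1.3,0,0.36,0,1],[3.3,0.2,-2.2,0,0,0,1],[3.3,0.2,-2.2,0,0,0,1],[3.3,0.2,-2.2,0,0,0,1],[3.3,0.2,-2.2,0,0,0,1],[3.3,0.2,-2.2,0,0,0,1],[3.3,0.2,-2.2,0,0,0,1],[3.3,0.2,-2.2,0,0,0,1],[3.3,0.2,-2.2,0,0,0,1],[3.3,0.2,-2.2,0,0,0,1],[3,0.2,-2,0,0,0,1],[1.6,0.2,-1.0,0,0,0,1]]]'
python3 - <<'E'
from h import *; from plant import *
delta([*TINS[2],.062])
p=snapshot("wrist"); cv2.imwrite("pics/w1.png",p["image"][:,:,::-1])
E
```

```text
clock: 2.95
tool_pos: [0.3897, -0.2611, 0.203]
orientation: [-90.1, 0.0, 95.9]
force: [-0.3, 0.0, 0.4]
opening: 0.0873
t 2.95 pos [ 0.3897 -0.2611  0.203 ] rpy [-9.009e+01  1.000e-02  9.586e+01] open 0.0873 F [-0.3  0.   0.4]
tool shift cm [ 0.22 14.1   0.59]
turn [ 0.09 -0.3  -0.01]
```

View pics/w1.png

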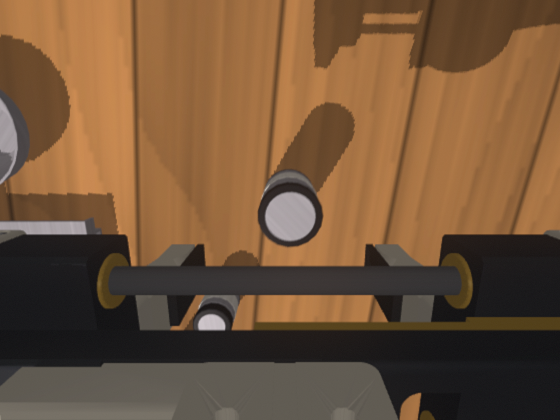

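The wrist view shows the tin 3 lid at about (290,214), between the fingers in the jaw direction, and the tin 1 lid at (212,323). I'll check this against the estimate.

```bash
cat >> h.py <<'E'
def wray(p,o,uv,z):
    T=np.eye(4); T[:3,:3]=R.from_euler('xyz',o["orientation"],degrees=True).as_matrix(); T[:3,3]=o["tool_pos"]
    T=T@p["mount"]; d=T[:3,:3]@np.linalg.solve(p["camera_matrix"],[uv[0],uv[1],1]); e=T[:3,3]
    return (e+d*(z-e[2])/d[2])[:2]
E
python3 - <<'E'
from h import *; from plant import *
o=ctrl.get_obs(); p=snapshot("wrist")
g=cv2.cvtColor(p["image"],cv2.COLOR_RGB2GRAY)
# grey lid-top ellipses
for (r,c,z) in ((214,290,.106),(323,212,.062)):
    m=np.zeros((422,562),np.uint8); f=g.copy(); cv2.floodFill(f,m,(c,r),255,25,25,cv2.FLOODFILL_FIXED_RANGE|cv2.FLOODFILL_MASK_ONLY|(255<<8))
    M=cv2.moments(m[1:-1,1:-1],True); uv=(M["m10"]/M["m00"],M["m01"]/M["m00"]); print(M["m00"],np.round(uv,1),wray(p,o,uv,z).round(4))
E
```

```text
1872.0 [291.1 214.2] [ 0.3858 -0.2618]
355.0 [211.6 321.9] [ 0.4579 -0.1194]
```

```bash
python3 -m pendant '[[[0,1,0.2,0,-0.3,0,1],[0,1.5,0.25,0,0,0,1],[0,2,0,0,0,0,1],[0,2,0,0,0,0,1],[0,2,0,0,0,0,1],[0,2,0,0,0,0,1],[0,1.5,0,0,0,0,1],[0,1.2,0,0,0,0,1],[0,0.8,0,0,0,0,1],[0,0,0,0,0,0,1]]]'
python3 -m pendant '[[[0,0,0,0,0,0,0],[0,0,0,0,0,0,0],[0,0,0,0,0,0,0],[0,0,0,0,0,0,0],[0,0,0,0,0,0,0],[0,0,0,0,0,0,0],[0,0,0,0,0,0,0],[0,0,0,0,0,0,0]]]'
python3 -c "
from h import *
delta([*MATS[2],.162])"
```

```text
clock: 3.88
tool_pos: [0.382, -0.2646, 0.0606]
orientation: [-89.8, -0.1, 96.0]
force: [-0.3, -0.1, 0.8]
opening: 0.0878
clock: 4.55
tool_pos: [0.3844, -0.2643, 0.063]
orientation: [-90.1, 0.0, 96.1]
force: [-0.0, 1.2, 4.7]
opening: 0.0566
t 4.55 pos [ 0.3844 -0.2643  0.063 ] rpy [-9.006e+01  3.000e-02  9.608e+01] open 0.0566 F [-0.   1.2  4.7]
tool shift cm [ 29.29  -9.88 -28.59]
turn [ 0.06 -0.08 -0.03]
```

```bash
python3 -m pendant '[[[0,-0.5,0,0,0,0,0],[0,-1,0,0,0,0,0],[0,-1.5,0,0,0,0,0],[0,-2,0,0,0,0,0],[0,-2,0,0,0,0,0],[0,-1.5,0,0,0,0,0],[0,-1,0,0,0,0,0],[0,-0.5,0,0,0,0,0],[0,0,0,0,0,0,0]]]'
python3 - <<'E'
from h import *; from plant import *
delta([*MATS[2],.162])
p=snapshot("wrist"); cv2.imwrite("pics/w2.png",p["image"][:,:,::-1])
E
```

```text
clock: 5.3
tool_pos: [0.384, -0.2641, 0.1633]
orientation: [-90.1, 0.0, 96.1]
force: [-0.6, -0.2, -3.7]
opening: 0.0561
t 5.3 pos [ 0.384  -0.2641  0.1633] rpy [-9.007e+01  1.000e-02  9.605e+01] open 0.0561 F [-0.6 -0.2 -3.7]
tool shift cm [ 29.29   0.16 -28.61]
turn [ 0.07 -0.11 -0.01]
```

View pics/w2.png

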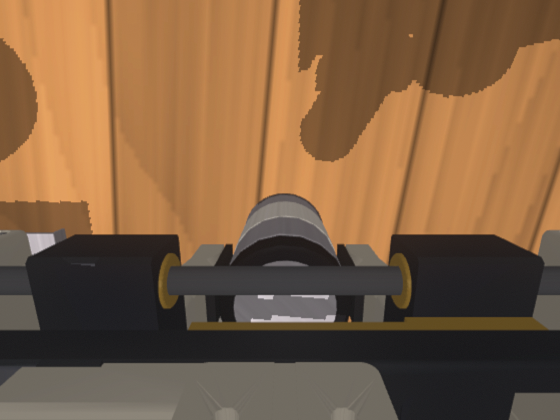

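```bash
python3 -m pendant '[[[0.6,0,-0.6,0,-0.1,0,0],[1.3,0,-1.3,0,0,0,0],[2,0,-2,0,0,0,0],[2.4,0,-2.3,0,0,0,0],[2.4,0,-2.3,0,0,0,0],[2.4,0,-2.3,0,0,0,0],[2.4,0,-2.3,0,0,0,0],[2.4,0,-2.3,0,0,0,0],[2.4,0,-2.3,0,0,0,0],[2.4,0,-2.3,0,0,0,0],[2.4,0,-2.3,0,0,0,0],[2.0,0,-2.0,0,0,0,0]]]'
python3 -m pendant '[[[1.8,0,-1.8,0,0,0,0],[1.4,0,-1.3,0,0,0,0],[0.8,0,-0.7,0,0,0,0],[0,0,0,0,0,0,0],[0,0,0,0,0,0,0]]]'
python3 -c "
from h import *
delta([*MATS[2],.1005])"
```

```text
clock: 6.35
tool_pos: [0.599, 0.0138, 0.1609]
orientation: [-89.9, 0.0, 96.2]
force: [-0.2, -1.6, -2.9]
opening: 0.0571
clock: 6.77
tool_pos: [0.6313, 0.0556, 0.161]
orientation: [-89.8, 0.0, 96.2]
force: [0.1, 0.8, -2.0]
opening: 0.0568
t 6.77 pos [0.6313 0.0556 0.161 ] rpy [-8.984e+01  3.000e-02  9.619e+01] open 0.0568 F [ 0.1  0.8 -2. ]
tool shift cm [ 0.1   6.05 -0.66]
turn [-0.16  0.03 -0.03]
```

```bash
python3 -m pendant '[[[0,0.5,-0.3,0,0,0,0],[0,1,-0.3,0,0,0,0],[0,1,0,0,0,0,0],[0,1,0,0,0,0,0],[0,0.5,0,0,0,0,0],[0,0,0,0,0,0,0],[0,0,0,0,0,0,0]]]'
python3 - <<'E'
from h import *; from plant import *
delta([*MATS[2],.1005])
for n in ("scene","side"):
    p=snapshot(n); a=p["image"][:,:,::-1]; a=a[130:330,180:440] if n=="scene" else a[130:330,150:410]
    cv2.imwrite(f"pics/p1{n}.png",cv2.resize(a,None,fx=2.5,fy=2.5)); 
delta([*MATS[2],.1005])
E
```

```text
clock: 7.35
tool_pos: [0.6377, 0.0556, 0.122]
orientation: [-89.9, 0.0, 96.1]
force: [-0.2, -0.1, -1.9]
opening: 0.0566
t 7.35 pos [0.6377 0.0556 0.122 ] rpy [-8.994e+01  2.000e-02  9.615e+01] open 0.0566 F [-0.2 -0.1 -1.9]
tool shift cm [ 0.17  2.15 -0.01]
turn [-0.06 -0.01 -0.02]
t 7.45 pos [0.6383 0.0559 0.123 ] rpy [-90.04   0.    96.16] open 0.0568 F [-0.2 -0.3 -1.5]
tool shift cm [0.14 2.25 0.06]
turn [ 0.04  0.   -0.  ]
```

View pics/p1scene.png

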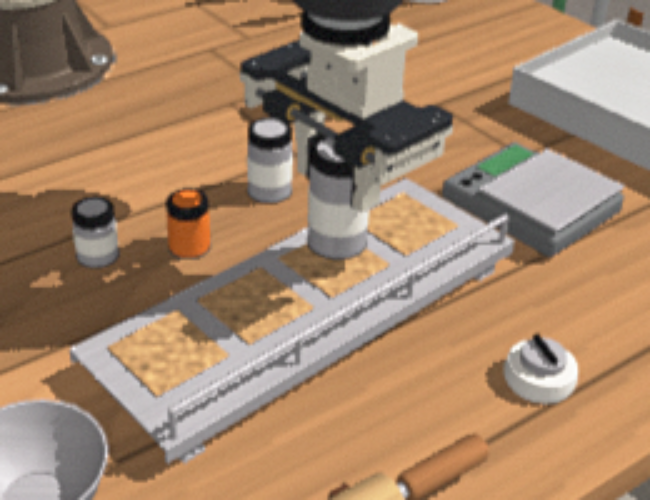

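View pics/p1side.png

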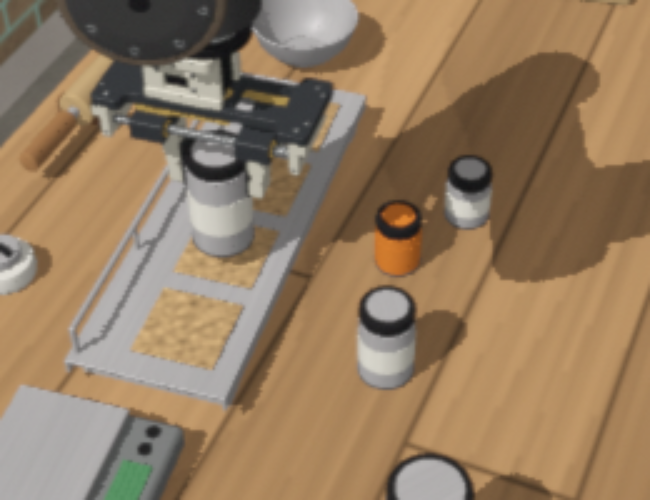

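```bash
python3 -m pendant '[[[0,0.6,0,0,0,0,0],[0,0.6,0,0,0,0,0],[0,0.4,0,0,0,0,0],[0,0.2,0,0,0,0,0],[0,0.2,0,0,0,0,0],[0,0,0,0,0,0,0],[0,0,0,0,0,0,0]]]'
python3 -m pendant '[[[0,0.15,0,0,0,0,0],[0,0,0,0,0,0,0],[0,0,0,0,0,0,0]]]'
```

```text
clock: 8.03
tool_pos: [0.638, 0.0559, 0.1024]
orientation: [-90.0, 0.0, 96.2]
force: [-0.2, -0.5, -1.3]
opening: 0.0569
clock: 8.28
tool_pos: [0.6381, 0.056, 0.1012]
orientation: [-90.0, -0.0, 96.2]
force: [-0.2, 0.4, -2.6]
opening: 0.0569
```

```bash
python3 -m pendant '[[[0,0.12,0,0,0,0,0],[0,0,0,0,0,0,0],[0,0,0,0,0,0,0]]]'; python3 -m pendant '[[[0,0.12,0,0,0,0,0],[0,0,0,0,0,0,0],[0,0,0,0,0,0,0]]]'
```

```text
clock: 8.53
tool_pos: [0.6382, 0.0559, 0.101]
orientation: [-90.0, 0.0, 96.2]
force: [-2.2, 0.8, 4.9]
opening: 0.0565
clock: 8.78
tool_pos: [0.6385, 0.0559, 0.1008]
orientation: [-90.1, 0.0, 96.2]
force: [-4.0, 0.1, 11.2]
opening: 0.0568
```

```bash
python3 -m pendant '[[[0,-0.15,0,0,0,0,0],[0,0,0,0,0,0,0],[0,0,0,0,0,0,1],[0,0,0,0,0,0,1],[0,0,0,0,0,0,1],[0,0,0,0,0,0,1],[0,0,0,0,0,0,1],[0,0,0,0,0,0,1],[0,0,0,0,0,0,1]]]'
python3 -m pendant '[[[0,-1,0,0,0,0,1],[0,-1.5,0,0,0,0,1],[0,-2,0,0,0,0,1],[0,-2,0,0,0,0,1],[0,-2,0,0,0,0,1],[0,-2,0,0,0,0,1],[0,-2,0,0,0,0,1],[0,-1,0,0,0,0,1]]]'
python3 -c "
from h import *
delta([*TINS[3],.22])"
```

```text
clock: 9.53
tool_pos: [0.638, 0.0559, 0.1001]
orientation: [-90.0, 0.0, 96.2]
force: [-0.2, 0.0, -0.4]
opening: 0.0875
clock: 10.2
tool_pos: [0.639, 0.056, 0.239]
orientation: [-90.2, -0.0, 96.2]
force: [0.3, 0.1, 1.4]
opening: 0.0878
t 10.2 pos [0.639 0.056 0.239] rpy [-9.024e+01 -2.000e-02  9.618e+01] open 0.0878 F [0.3 0.1 1.4]
tool shift cm [26.75  1.79 26.15]
turn [0.24 0.02 0.02]
```

```bash
python3 -m pendant '[[[1.2,0,1.2,0,0,0,1],[2.5,0,2.4,0,0,0,1],[2.5,0,2.4,0,0,0,1],[2.5,0,2.4,0,0,0,1],[2.5,0,2.4,0,0,0,1],[2.5,0,2.4,0,0,0,1],[2.5,0,2.4,0,0,0,1],[2.5,0,2.4,0,0,0,1],[2.5,0,2.4,0,0,0,1],[2.5,0,2.4,0,0,0,1],[2.1,0,2.2,0,0,0,1],[0.9,0,1,0,0,0,1]]]'
python3 -m pendant '[[[0,0,0,0,0,0,1],[0,0,0,0,0,0,1]]]'
python3 - <<'E'
from h import *; from plant import *
delta([*TINS[3],.084]); o=ctrl.get_obs()
p=snapshot("wrist"); cv2.imwrite("pics/w3.png",p["image"][:,:,::-1])
g=cv2.cvtColor(p["image"],cv2.COLOR_RGB2GRAY)
M=R.from_euler('xyz',o["orientation"],degrees=True).as_matrix()
m=p["mount"]; c=M.T@(np.array([*TINS[3],.128])-o["tool_pos"]); c=m[:3,:3].T@(c-m[:3,3]); u=p["camera_matrix"]@c; print("expected lid",u[:2]/u[2])
E
```

```text
clock: 11.2
tool_pos: [0.3486, 0.2949, 0.2356]
orientation: [-90.0, -0.1, 96.3]
force: [0.1, 0.3, 0.6]
opening: 0.0873
clock: 11.37
tool_pos: [0.3503, 0.2939, 0.2355]
orientation: [-90.0, -0.0, 96.3]
force: [1.5, -0.3, 0.9]
opening: 0.0873
t 11.37 pos [0.3503 0.2939 0.2355] rpy [-9.002e+01 -2.000e-02  9.628e+01] open 0.0873 F [ 1.5 -0.3  0.9]
tool shift cm [-2.000e-02  1.515e+01  1.000e-02]
turn [0.02 0.12 0.02]
expected lid [285.65017261 212.35605515]
```

View pics/w3.png

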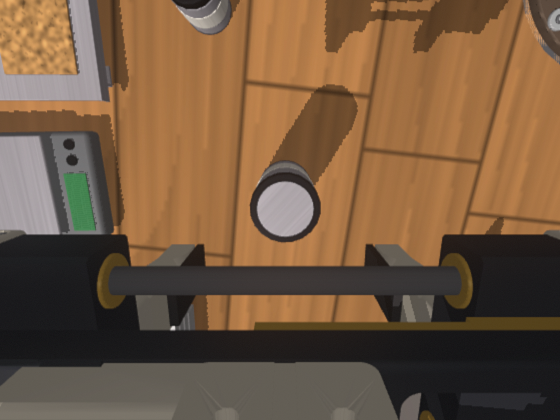

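```bash
python3 -m pendant '[[[-0.25,1,0,0,0.1,0,1],[0,2,0,0,0,0,1],[0,2,0,0,0,0,1],[0,2,0,0,0,0,1],[0,2,0,0,0,0,1],[0,2,0,0,0,0,1],[0,1.8,0,0,0,0,1],[0,1.4,0,0,0,0,1],[0,0.8,0,0,0,0,1],[0,0,0,0,0,0,1]]]'
python3 -m pendant '[[[0,0,0,0,0,0,0],[0,0,0,0,0,0,0],[0,0,0,0,0,0,0],[0,0,0,0,0,0,0],[0,0,0,0,0,0,0],[0,0,0,0,0,0,0],[0,0,0,0,0,0,0]]]'
python3 -m pendant '[[[0,-0.5,0,0,0,0,0],[0,-1,0,0,0,0,0],[0,-1.5,0,0,0,0,0],[0,-1.5,0,0,0,0,0],[0,-1.5,0,0,0,0,0],[0,-1.3,0,0,0,0,0],[0,-1,0,0,0,0,0],[0,-0.5,0,0,0,0,0],[0,0,0,0,0,0,0]]]'
python3 - <<'E'
from h import *; from plant import *
delta([*MATS[3],.172]); o=ctrl.get_obs()
p=snapshot("wrist"); cv2.imwrite("pics/w4.png",p["image"][:,:,::-1])
E
```

```text
clock: 12.25
tool_pos: [0.351, 0.289, 0.0831]
orientation: [-89.9, 0.2, 95.9]
force: [-1.1, -0.6, -0.5]
opening: 0.0874
clock: 12.83
tool_pos: [0.3513, 0.2915, 0.0858]
orientation: [-90.0, -0.1, 96.1]
force: [-2.0, -0.4, 6.3]
opening: 0.0637
clock: 13.58
tool_pos: [0.3512, 0.2913, 0.174]
orientation: [-90.0, -0.1, 96.1]
force: [0.0, -0.5, -2.7]
opening: 0.0639
t 13.58 pos [0.3512 0.2913 0.174 ] rpy [-9.004e+01 -7.000e-02  9.606e+01] open 0.0639 F [ 0.  -0.5 -2.7]
tool shift cm [-16.29   0.19 -26.  ]
turn [ 0.04 -0.1   0.07]
```

View pics/w4.png

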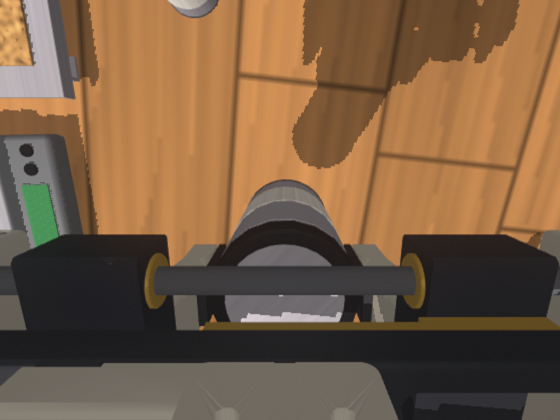

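```bash
python3 -m pendant '[[[-0.4,0,-0.6,0,-0.1,0,0],[-0.8,0,-1.3,0,0,0,0],[-1.2,0,-2,0,0,0,0],[-1.5,0,-2.4,0,0,0,0],[-1.5,0,-2.4,0,0,0,0],[-1.5,0,-2.4,0,0,0,0],[-1.5,0,-2.4,0,0,0,0],[-1.5,0,-2.4,0,0,0,0],[-1.5,0,-2.4,0,0,0,0],[-1.5,0,-2.3,0,0,0,0],[-1.3,0,-2.1,0,0,0,0],[-1.0,0,-1.6,0,0,0,0]]]'
python3 -m pendant '[[[-0.7,0,-1.2,0,0,0,0],[-0.4,0,-0.6,0,0,0,0],[0,0,-0.3,0,0,0,0],[0,0,0,0,0,0,0],[0,0,0,0,0,0,0],[0,0,0,0,0,0,0]]]'
python3 -c "
from h import *
delta([*MATS[3],.1235])"
```

```text
clock: 14.63
tool_pos: [0.6104, 0.1641, 0.1712]
orientation: [-89.9, 0.1, 96.1]
force: [0.0, 0.7, -2.7]
opening: 0.0635
clock: 15.13
tool_pos: [0.6303, 0.1579, 0.1734]
orientation: [-90.0, -0.0, 96.2]
force: [-0.4, -0.7, -2.9]
opening: 0.0638
t 15.13 pos [0.6303 0.1579 0.1734] rpy [-9.000e+01 -1.000e-02  9.621e+01] open 0.0638 F [-0.4 -0.7 -2.9]
tool shift cm [-0.08  4.99  0.35]
turn [-0.    0.05  0.01]
```

```bash
python3 -m pendant '[[[0,0.6,0.15,0,0,0,0],[0,1,0.15,0,0,0,0],[0,1.1,0,0,0,0,0],[0,0.9,0,0,0,0,0],[0,0.6,0,0,0,0,0],[0,0.3,0,0,0,0,0],[0,0.2,0,0,0,0,0],[0,0,0,0,0,0,0],[0,0,0,0,0,0,0]]]'
python3 -c "
from h import *
delta([*MATS[3],.1235])"
```

```text
clock: 15.88
tool_pos: [0.6284, 0.157, 0.1264]
orientation: [-90.0, 0.0, 96.2]
force: [-0.6, -0.5, -2.6]
opening: 0.064
t 15.88 pos [0.6284 0.157  0.1264] rpy [-90.02   0.    96.16] open 0.064 F [-0.6 -0.5 -2.6]
tool shift cm [-0.01  0.29  0.15]
turn [ 0.02 -0.   -0.  ]
```

```bash
python3 -m pendant '[[[0,0.15,0.1,0,0,0,0],[0,0.1,0,0,0,0,0],[0,0,0,0,0,0,0],[0,0,0,0,0,0,0]]]';python3 -m pendant '[[[0,0.1,0,0,0,0,0],[0,0,0,0,0,0,0],[0,0,0,0,0,0,0]]]';
```

```text
clock: 16.22
tool_pos: [0.6272, 0.1569, 0.1239]
orientation: [-90.0, -0.0, 96.2]
force: [-1.0, 0.0, -2.4]
opening: 0.0636
clock: 16.47
tool_pos: [0.6272, 0.1568, 0.1239]
orientation: [-90.0, 0.0, 96.2]
force: [-3.3, -0.8, 4.2]
opening: 0.0636
```

Contact. Release, rise, and go over tin 2.

```bash
python3 -m pendant '[[[0,0,0,0,0,0,1],[0,0,0,0,0,0,1],[0,0,0,0,0,0,1],[0,0,0,0,0,0,1],[0,0,0,0,0,0,1],[0,0,0,0,0,0,1],[0,0,0,0,0,0,1]]]'
python3 -m pendant '[[[0,-1,0,0,0,0,1],[0,-1.5,0,0,0,0,1],[0,-2,0,0,0,0,1],[0,-2,0,0,0,0,1],[0,-2,0,0,0,0,1],[0,-1,0,0,0,0,1]]]'
python3 -c "
from h import *
delta([*TINS[1],.2])"
```

```text
clock: 17.05
tool_pos: [0.6272, 0.1568, 0.1226]
orientation: [-90.0, 0.0, 96.2]
force: [0.0, -0.2, 0.2]
opening: 0.0875
clock: 17.55
tool_pos: [0.6282, 0.1571, 0.2213]
orientation: [-90.2, -0.0, 96.2]
force: [0.4, 0.7, 1.0]
opening: 0.0876
t 17.55 pos [0.6282 0.1571 0.2213] rpy [-9.023e+01 -5.000e-02  9.618e+01] open 0.0876 F [0.4 0.7 1. ]
tool shift cm [-3.38  2.06 17.7 ]
turn [0.23 0.02 0.05]
```

```bash
python3 -m pendant '[[[-0.3,0,1.2,0,0,0,1],[-0.4,0,2.4,0,0,0,1],[-0.4,0,2.6,0,0,0,1],[-0.5,0,2.6,0,0,0,1],[-0.5,0.2,2.6,0,0,0,1],[-0.5,0.5,2.6,0,0,0,1],[-0.5,0.5,2.2,0,0,0,1],[-0.3,0.5,1.5,0,0,0,1],[0,0.3,0,0,0,0,1],[0,0,0,0,0,0,1],[0,0,0,0,0,0,1]]]'
python3 - <<'E'
from h import *; from plant import *
delta([*TINS[1],.040]); o=ctrl.get_obs()
p=snapshot("wrist"); cv2.imwrite("pics/w5.png",p["image"][:,:,::-1])
M=R.from_euler('xyz',o["orientation"],degrees=True).as_matrix()
m=p["mount"]; c=M.T@(np.array([*TINS[1],.084])-o["tool_pos"]); c=m[:3,:3].T@(c-m[:3,3]); u=p["camera_matrix"]@c; print("expected lid",u[:2]/u[2],c[2])
E
```

```text
clock: 18.47
tool_pos: [0.4553, 0.1043, 0.1981]
orientation: [-90.0, -0.0, 96.2]
force: [0.6, -0.5, 0.7]
opening: 0.0876
t 18.47 pos [0.4553 0.1043 0.1981] rpy [-9.005e+01 -1.000e-02  9.618e+01] open 0.0876 F [ 0.6 -0.5  0.7]
tool shift cm [ 1.000e-02  1.581e+01 -5.000e-02]
turn [0.05 0.02 0.01]
expected lid [284.9171439  210.79691358] 0.2810125242416658
```

View pics/w5.png

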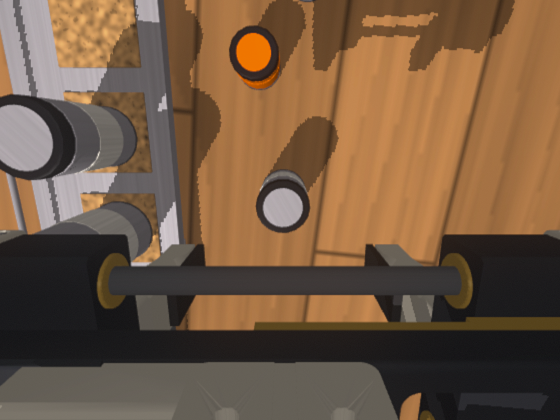

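```bash
python3 -m pendant '[[[-0.35,1,0,0,0,0,1],[0,2,0,0,0,0,1],[0,2,0,0,0,0,1],[0,2,0,0,0,0,1],[0,2,0,0,0,0,1],[0,2,0,0,0,0,1],[0,1.8,0,0,0,0,1],[0,1.4,0,0,0,0,1],[0,1,0,0,0,0,1],[0,0.4,0,0,0,0,1],[0,0,0,0,0,0,1]]]'
python3 -m pendant '[[[0,0,0,0,0,0,0],[0,0,0,0,0,0,0],[0,0,0,0,0,0,0],[0,0,0,0,0,0,0],[0,0,0,0,0,0,0],[0,0,0,0,0,0,0],[0,0,0,0,0,0,0],[0,0,0,0,0,0,0]]]'
python3 -m pendant '[[[0,-0.5,0,0,0,0,0],[0,-1,0,0,0,0,0],[0,-1.5,0,0,0,0,0],[0,-2,0,0,0,0,0],[0,-2,0,0,0,0,0],[0,-2,0,0,0,0,0],[0,-1,0,0,0,0,0],[0,-0.5,0,0,0,0,0],[0,0,0,0,0,0,0]]]'
python3 - <<'E'
from h import *; from plant import *
delta([*MATS[1],.14]); o=ctrl.get_obs()
p=snapshot("wrist"); cv2.imwrite("pics/w6.png",p["image"][:,:,::-1])
E
```

```text
clock: 19.43
tool_pos: [0.4547, 0.0999, 0.0402]
orientation: [-89.9, 0.1, 96.1]
force: [-0.5, 0.1, -0.3]
opening: 0.0872
clock: 20.1
tool_pos: [0.4556, 0.1009, 0.0421]
orientation: [-90.1, -0.0, 96.2]
force: [0.2, 0.4, 3.1]
opening: 0.0495
clock: 20.85
tool_pos: [0.4553, 0.1007, 0.1476]
orientation: [-90.1, -0.1, 96.2]
force: [-1.1, -0.4, -2.6]
opening: 0.0495
t 20.85 pos [0.4553 0.1007 0.1476] rpy [-9.007e+01 -5.000e-02  9.615e+01] open 0.0495 F [-1.1 -0.4 -2.6]
tool shift cm [-16.28   0.77 -17.66]
turn [ 0.07 -0.01  0.05]
```

View pics/w6.png

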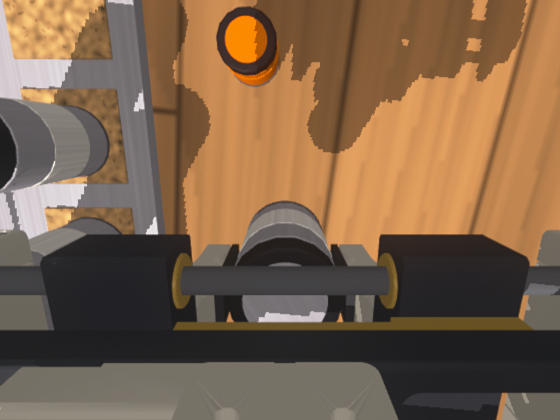

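```bash
python3 -m pendant '[[[-0.7,0,-0.2,0,0,0,0],[-1.5,0,-0.4,0,0,0,0],[-2.2,0,-0.6,0,0,0,0],[-2.3,0,-0.8,0,0,0,0],[-2.3,0,-0.8,0,0,0,0],[-2.3,0,-1,0,0,0,0],[-2,0,-1.4,0,0,0,0],[-1.4,0,-1.8,0,0,0,0],[-0.9,0,-2,0,0,0,0],[-0.5,0,-2.2,0,0,0,0],[0,0,-2.2,0,0,0,0],[0,0,-1.8,0,0,0,0]]]'
python3 -m pendant '[[[0,0,-1.4,0,0,0,0],[0,0.5,-0.8,0,0,0,0],[0,0.8,-0.3,0,0,0,0],[0,1,0,0,0,0,0],[0,1,0,0,0,0,0],[0,0.7,0,0,0,0,0],[0,0.3,0,0,0,0,0],[0,0,0,0,0,0,0],[0,0,0,0,0,0,0]]]'
python3 -c "
from h import *
delta([*MATS[1],.080])"
```

```text
clock: 21.9
tool_pos: [0.6242, -0.0444, 0.1446]
orientation: [-89.8, 0.0, 96.1]
force: [-0.3, 0.2, -1.8]
opening: 0.0492
clock: 22.65
tool_pos: [0.6483, -0.0405, 0.1039]
orientation: [-90.0, 0.0, 96.2]
force: [-0.1, -0.1, -1.4]
opening: 0.0497
t 22.65 pos [ 0.6483 -0.0405  0.1039] rpy [-9.001e+01  1.000e-02  9.617e+01] open 0.0497 F [-0.1 -0.1 -1.4]
tool shift cm [-0.17  2.39  0.01]
turn [ 0.01  0.01 -0.01]
```

```bash
python3 -m pendant '[[[0,0.6,0,0,0,0,0],[0,0.7,0,0,0,0,0],[0,0.5,0,0,0,0,0],[0,0.25,0,0,0,0,0],[0,0.15,0,0,0,0,0],[0,0,0,0,0,0,0],[0,0,0,0,0,0,0]]]';python3 -m pendant '[[[0,0.12,0,0,0,0,0],[0,0,0,0,0,0,0],[0,0,0,0,0,0,0]]]';python3 -m pendant '[[[0,0.1,0,0,0,0,0],[0,0,0,0,0,0,0],[0,0,0,0,0,0,0]]]'
```

```text
clock: 23.23
tool_pos: [0.6485, -0.0405, 0.0817]
orientation: [-90.0, 0.0, 96.2]
force: [0.5, 0.7, -2.2]
opening: 0.0492
clock: 23.48
tool_pos: [0.6485, -0.0405, 0.0806]
orientation: [-90.0, -0.0, 96.2]
force: [-0.2, 0.1, -1.5]
opening: 0.0494
clock: 23.73
tool_pos: [0.6486, -0.0405, 0.0801]
orientation: [-90.0, 0.0, 96.2]
force: [-1.3, -0.0, 3.1]
opening: 0.0494
```

```bash
python3 -m pendant '[[[0,0,0,0,0,0,1],[0,0,0,0,0,0,1],[0,0,0,0,0,0,1],[0,0,0,0,0,0,1],[0,0,0,0,0,0,1],[0,0,0,0,0,0,1],[0,0,0,0,0,0,1]]]'
python3 -m pendant '[[[0,-1,0,0,0,0,1],[0,-1.5,0,0,0,0,1],[0,-2,0,0,0,0,1],[0,-2,0,0,0,0,1],[0,-2,0,0,0,0,1],[0,-2,0,0,0,0,1],[0,-1,0,0,0,0,1],[0,0,0,0,0,0,1]]]'
python3 -c "
from h import *
delta([*TINS[0],.175])"
```

```text
clock: 24.32
tool_pos: [0.6484, -0.0405, 0.0794]
orientation: [-90.0, -0.0, 96.2]
force: [0.9, -0.1, 0.2]
opening: 0.0866
clock: 24.98
tool_pos: [0.6499, -0.0404, 0.198]
orientation: [-90.3, 0.0, 96.2]
force: [0.8, -0.4, -0.2]
opening: 0.0877
t 24.98 pos [ 0.6499 -0.0404  0.198 ] rpy [-90.3    0.    96.18] open 0.0877 F [ 0.8 -0.4 -0.2]
tool shift cm [-5.07  2.19 20.16]
turn [ 0.3   0.02 -0.  ]
```

```bash
python3 -m pendant '[[[-0.3,0,1.2,0,0,0,1],[-0.6,0,2.4,0,0,0,1],[-0.7,0,2.6,0,0,0,1],[-0.7,0,2.6,0,0,0,1],[-0.7,0.2,2.6,0,0,0,1],[-0.7,0.5,2.6,0,0,0,1],[-0.7,0.5,2.6,0,0,0,1],[-0.5,0.5,2.2,0,0,0,1],[-0.2,0.4,1.3,0,0,0,1],[0,0,0,0,0,0,1],[0,0,0,0,0,0,1]]]'
python3 - <<'E'
from h import *; from plant import *
delta([*TINS[0],.020]); o=ctrl.get_obs()
p=snapshot("wrist"); cv2.imwrite("pics/w7.png",p["image"][:,:,::-1])
M=R.from_euler('xyz',o["orientation"],degrees=True).as_matrix()
m=p["mount"]; c=M.T@(np.array([*TINS[0],.062])-o["tool_pos"]); c=m[:3,:3].T@(c-m[:3,3]); u=p["camera_matrix"]@c; print("expected lid",u[:2]/u[2],c[2])
for n in ("scene","side"):
    p=snapshot(n); a=p["image"][:,:,::-1]; a=a[130:330,180:440] if n=="scene" else a[130:330,150:410]
    cv2.imwrite(f"pics/p2{n}.png",cv2.resize(a,None,fx=2.5,fy=2.5)); 
E
```

```text
clock: 25.9
tool_pos: [0.4534, -0.113, 0.1732]
orientation: [-90.0, -0.0, 96.1]
force: [0.2, 0.3, 0.7]
opening: 0.0876
t 25.9 pos [ 0.4534 -0.113   0.1732] rpy [-89.98  -0.    96.13] open 0.0876 F [0.2 0.3 0.7]
tool shift cm [ 0.03 15.32 -0.17]
turn [-0.02 -0.03  0.  ]
expected lid [283.65051254 211.81589801] 0.2782407476033203
```

View pics/w7.png

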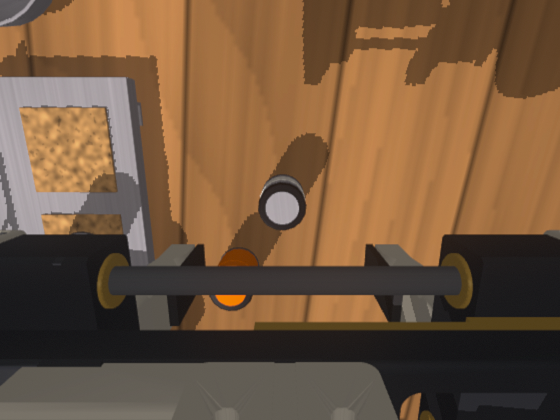

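View pics/p2side.png

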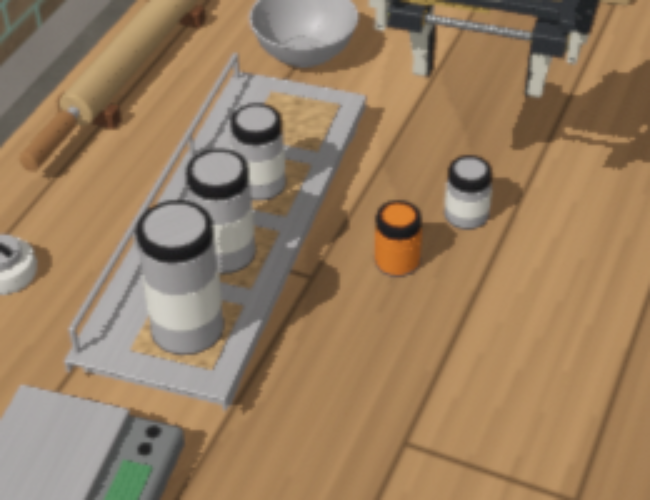

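```bash
python3 -m pendant '[[[-0.45,1,-0.1,0,0,0,1],[0,2,0,0,0,0,1],[0,2,0,0,0,0,1],[0,2,0,0,0,0,1],[0,2,0,0,0,0,1],[0,2,0,0,0,0,1],[0,1.8,0,0,0,0,1],[0,1.2,0,0,0,0,1],[0,0.8,0,0,0,0,1],[0,0.4,0,0,0,0,1],[0,0,0,0,0,0,1]]]'
python3 -m pendant '[[[0,0,0,0,0,0,0],[0,0,0,0,0,0,0],[0,0,0,0,0,0,0],[0,0,0,0,0,0,0],[0,0,0,0,0,0,0],[0,0,0,0,0,0,0],[0,0,0,0,0,0,0],[0,0,0,0,0,0,0]]]'
python3 -m pendant '[[[0,-0.5,0,0,0,0,0],[0,-1,0,0,0,0,0],[0,-1.5,0,0,0,0,0],[0,-2,0,0,0,0,0],[0,-2,0,0,0,0,0],[0,-1.5,0,0,0,0,0],[0,-1,0,0,0,0,0],[0,-0.5,0,0,0,0,0],[0,0,0,0,0,0,0]]]'
python3 - <<'E'
from h import *; from plant import *
delta([*MATS[0],.12]); o=ctrl.get_obs()
p=snapshot("wrist"); cv2.imwrite("pics/w8.png",p["image"][:,:,::-1])
E
```

```text
clock: 26.97
tool_pos: [0.4552, -0.1173, 0.0204]
orientation: [-89.9, 0.0, 96.2]
force: [-0.2, 0.4, 0.1]
opening: 0.0875
clock: 27.63
tool_pos: [0.4556, -0.1171, 0.0216]
orientation: [-90.0, 0.0, 96.2]
force: [-0.5, 0.8, 2.2]
opening: 0.0434
clock: 28.38
tool_pos: [0.456, -0.1171, 0.1226]
orientation: [-90.1, -0.0, 96.2]
force: [-0.2, 1.1, -1.5]
opening: 0.0435
t 28.38 pos [ 0.456  -0.1171  0.1226] rpy [-9.012e+01 -1.000e-02  9.616e+01] open 0.0435 F [-0.2  1.1 -1.5]
tool shift cm [ -4.62   0.3  -19.93]
turn [ 0.12 -0.    0.01]
```

View pics/w8.png

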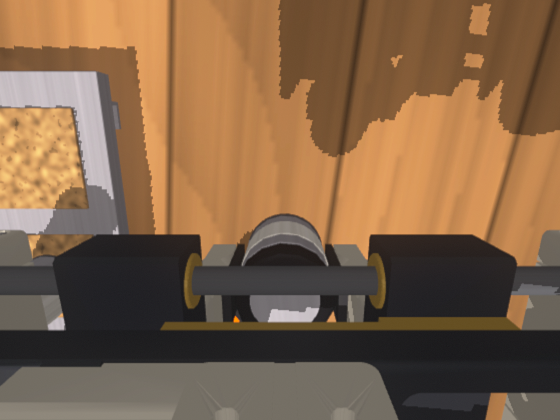

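```bash
python3 -m pendant '[[[-0.5,0,-0.6,0,0,0,0],[-0.8,0,-1.2,0,0,0,0],[-0.9,0,-1.9,0,0,0,0],[-0.8,0,-2.3,0,0,0,0],[-0.7,0,-2.4,0,0,0,0],[-0.5,0,-2.4,0,0,0,0],[-0.25,0,-2.4,0,0,0,0],[0,0,-2.2,0,0,0,0],[0,0,-1.8,0,0,0,0],[0,0,-1.4,0,0,0,0],[0,0,-0.9,0,0,0,0],[0,0,-0.4,0,0,0,0]]]'
python3 -m pendant '[[[0,0.5,0,0,0,0,0],[0,0.8,0,0,0,0,0],[0,1,0,0,0,0,0],[0,1,0,0,0,0,0],[0,0.7,0,0,0,0,0],[0,0.3,0,0,0,0,0],[0,0,0,0,0,0,0],[0,0,0,0,0,0,0]]]'
python3 -c "
from h import *
delta([*MATS[0],.059])"
```

```text
clock: 29.43
tool_pos: [0.6588, -0.1402, 0.1195]
orientation: [-89.9, -0.0, 96.2]
force: [-0.1, 0.1, -0.9]
opening: 0.0434
clock: 30.1
tool_pos: [0.6581, -0.1401, 0.0785]
orientation: [-90.0, 0.0, 96.2]
force: [1.1, 0.3, -1.1]
opening: 0.0436
t 30.1 pos [ 0.6581 -0.1401  0.0785] rpy [-9.000e+01  1.000e-02  9.616e+01] open 0.0436 F [ 1.1  0.3 -1.1]
tool shift cm [-0.16  1.95 -0.08]
turn [-0.    0.   -0.01]
```

```bash
python3 -m pendant '[[[0,0.6,-0.1,0,0,0,0],[0,0.6,0,0,0,0,0],[0,0.35,0,0,0,0,0],[0,0.2,0,0,0,0,0],[0,0,0,0,0,0,0],[0,0,0,0,0,0,0]]]';python3 -m pendant '[[[0,0.12,0,0,0,0,0],[0,0,0,0,0,0,0],[0,0,0,0,0,0,0]]]';python3 -m pendant '[[[0,0.1,0,0,0,0,0],[0,0,0,0,0,0,0],[0,0,0,0,0,0,0]]]'
```

```text
clock: 30.6
tool_pos: [0.6591, -0.14, 0.0608]
orientation: [-90.0, 0.0, 96.2]
force: [-0.9, -0.4, -0.6]
opening: 0.0438
clock: 30.85
tool_pos: [0.6591, -0.1399, 0.0599]
orientation: [-90.0, -0.0, 96.2]
force: [-0.2, 0.2, -2.0]
opening: 0.0434
clock: 31.1
tool_pos: [0.6593, -0.14, 0.0597]
orientation: [-90.0, 0.0, 96.2]
force: [-1.4, 1.0, 4.8]
opening: 0.0437
```

Contact. Release, rise and back off, then measure.

```bash
python3 -m pendant '[[[0,0,0,0,0,0,1],[0,0,0,0,0,0,1],[0,0,0,0,0,0,1],[0,0,0,0,0,0,1],[0,0,0,0,0,0,1],[0,0,0,0,0,0,1],[0,0,0,0,0,0,1]]]'
python3 -m pendant '[[[0,-1,0,0,0,0,1],[0,-1.5,0,0,0,0,1],[0,-2,0,0,0,0,1],[0,-2,0,0,0,0,1],[0,-2,0,0,0,0,1],[0,-2,0,0,0,0,1],[0,-2,0,0,0,0,1],[0,-2,0,0,0,0,1],[0,-1,0,0,0,0,1]]]'
python3 -m pendant '[[[-1,0,1.5,0,0,0,1],[-2,0,2.5,0,0,0,1],[-2,0,2.5,0,0,0,1],[-2,0,2.5,0,0,0,1],[-2,0,2.5,0,0,0,1],[-2,0,2.5,0,0,0,1],[-1.5,0,2,0,0,0,1],[-0.5,0,1,0,0,0,1],[0,0,0,0,0,0,1]]]'
cat > chk.py <<'E'
from h import *; from plant import *
import sys
ps={n:snapshot(n) for n in("scene","side")}
ov={n:p["image"][:,:,::-1].copy() for n,p in ps.items()}
dv=MATS[3]-MATS[0]; dv/=np.hypot(*dv); nx=np.array([dv[1],-dv[0]])
for i in range(4):
    d,h=TD[i+1]; x,y=MATS[i]
    for n,p in ps.items():
        for hh in (0,h): cv2.polylines(ov[n],[(proj(p,cyl(x,y,.038+hh,d,0)[:48])*16).astype(np.int32)],True,(0,255,0),1,shift=4)
        ex=bb(proj(p,cyl(x,y,.038,d,h)))
        b=[r["bbox"] for r in silhouettes(p,f"tin_{i+1}_mid")]
        b=[np.r_[q[:2],q[0]+q[2],q[1]+q[3]] for q in map(np.array,b)]
        b=sorted(b,key=lambda q:np.abs(q-ex).sum())
        if b: print(i+1,n,"expected-if-centred",ex.round(1),"seen",b[0].round(1))
for n in ps:
    for t in ("scale","bowl"): print(n,t,[r["bbox"] for r in silhouettes(ps[n],t)][:1])
    a=ov[n][160:310,200:390] if n=="scene" else ov[n][130:290,160:320]
    cv2.imwrite(f"pics/{sys.argv[1]}_{n}.png",cv2.resize(a,None,fx=3.7,fy=3.7,interpolation=cv2.INTER_CUBIC))
    cv2.imwrite(f"pics/{sys.argv[1]}_{n}_full.png",ps[n]["image"][:,:,::-1])
E
python3 chk.py c1
```

```text
clock: 31.68
tool_pos: [0.6591, -0.1399, 0.0587]
orientation: [-90.0, -0.0, 96.2]
force: [0.1, -0.1, 0.4]
opening: 0.0843
clock: 32.43
tool_pos: [0.6601, -0.1402, 0.2177]
orientation: [-90.2, 0.1, 96.2]
force: [0.3, -0.4, 0.8]
opening: 0.0878
clock: 33.18
tool_pos: [0.5021, -0.2886, 0.2142]
orientation: [-90.0, -0.0, 96.0]
force: [-0.4, -0.3, -0.6]
opening: 0.0872
1 scene expected-if-centred [234.9 241.7 256.8 276.9] seen [239.2 244.  256.4 276.8]
1 side expected-if-centred [257.5 152.9 275.2 182.5] seen [254.3 156.  274.4 185.9]
2 scene expected-if-centred [270.3 215.4 292.8 258. ] seen [273.7 218.8 293.8 260.4]
2 side expected-if-centred [242.1 169.1 264.3 208.7] seen [239.1 167.6 262.3 210.9]
3 scene expected-if-centred [301.5 191.2 327.3 241.2] seen [303.5 192.2 327.2 238.7]
3 side expected-if-centred [224.3 187.4 252.2 238. ] seen [222.9 187.7 253.  235.9]
4 scene expected-if-centred [328.9 169.  359.1 226. ] seen [332.3 170.9 359.5 226.3]
4 side expected-if-centred [203.7 208.3 238.8 271. ] seen [205.1 206.5 244.1 272.9]
scene scale [[358.6, 189.9, 73.1, 41.5]]
scene bowl [[155.8, 292.3, 67.4, 51.3]]
side scale [[131.5, 284.6, 94.1, 71.3]]
side bowl [[250.0, 126.5, 40.9, 33.6]]
```

View pics/c1_scene.png

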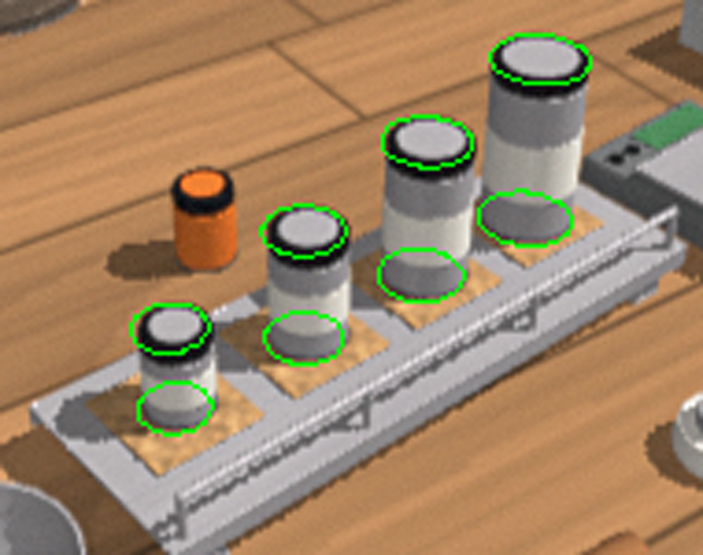

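View pics/c1_side.png

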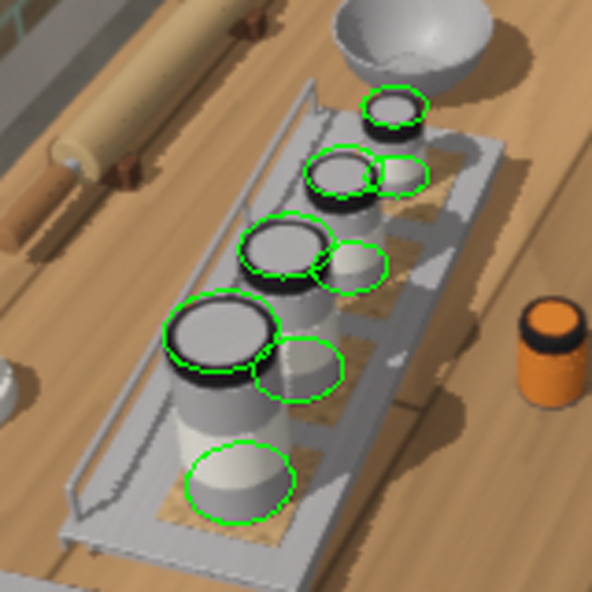

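View pics/c1_scene_full.png

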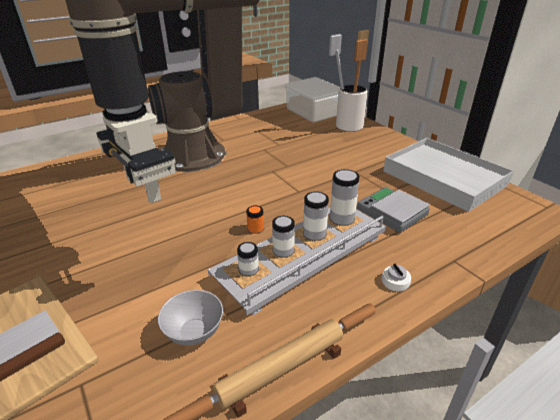

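The tins stand upright, each within about 2–4 mm of its mat centre in both views. The scale, the bowl and the orange tin are unmoved, and the arm is clear. I'm handing in.

```bash
python3 -c "
from plant import ctrl
print(ctrl.get_obs()['clock']); print(ctrl.close_job())"
```

```text
33.8833
the job is handed in; nothing more can be done
None
```

The four tins are standing on the mats in order of size: the biggest on mat 4 by the scale, then the second biggest on mat 3, the second smallest on mat 2, and the smallest on mat 1 by the bowl. I handed the job in at about 34 s.

- **Handling:** Each tin was carried upright and lowered until the wrist force showed it touching the mat, then released. The readings I took after each move stayed below about 12 N.
- **Last check:** The final scene and side pictures show all four upright and within about 2–4 mm of their mat centres. The scale and bowl appear in the same place as at the start, within a few pixels of detector noise. The orange look-alike was left alone and looks unmoved, and the arm is clear of everything.
- **Disagreements:** The first two-camera estimates and the wrist camera differed by 2–6 mm along the row, and I corrected for this when gripping. In the last check the detector outlines were off by mostly 1–4 pixels, 5 at worst, and not all in the same direction. The two cameras themselves differ by about 2–8 mm on where the mats are, so I used their average.

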